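# Clear the hardener tin and press the blue swatch holder home

### The job

The small red-banded hardener tin has been left standing over the label slot in the green front rail of the low shelf: set it upright in the middle of the round green mat and let go of it. Then take the blue swatch holder out of the wooden stand and push its blade down into the slot behind the front lip, against the spring clip, until its shoulders sit fully home on the rail. Finish while still holding it pressed down there with the gripper (do not let go: the spring would lift it), and leave everything else where it stands.

Things in the scene. Friction and masses are not known exactly. Their poses are not given: they have to be found in the camera images.
- tin: Hardener tin, a closed upright cylinder with a red band, 62 mm in diameter, 95 mm high, about 0.35 kg. Starts on the shelf, standing across the label slot and covering it. Origin: centre of its underside; z up.
- mat: Round green mat fixed on the bench, 100 mm in diameter, 4 mm thick. Origin: centre of its underside, on the bench.
- blue_holder: Blue swatch holder, 80 g, upright in either pocket of the stand. Origin: centre of the blade's lower edge. Blade 5 mm thick (x), 46 wide (y), z 0-18 mm; plate with blue swatch on both faces 6 x 76 mm, z 18-58, its lower edge a 15 mm shoulder each side of the blade; black grip bar 14 mm thick (x), 50 wide, z 58-84. Grip the bar across x. Front and back are alike.
- yellow_holder: Same holder with a yellow swatch, in the other pocket; leave it there. Origin and axes as for the blue one.
- stand: Fixed wooden block, 60 mm (x) by 200 mm (y), 30 mm high, with two pockets in its top at y = -48 and +48 mm, 8 mm by 49 mm, 22 mm deep. The holders' shoulders rest on its top, their z up and x along the stand's x. Origin: centre of its underside.
- slot (a point): Centre of the label slot's mouth, level with the shelf's top. x points into the shelf, away from the robot; y along the slot; z up. Mouth 20 mm wide (x), 45-degree bevels narrow it to 9 mm at 5.5 mm depth; 54 mm long (y), ends closed. The holder's shoulders land on the rail top beside the slot's ends: fully home, the blade's lower edge is 18 mm below this point.
- shelf: Low fixed shelf, top 60 mm above the bench, 260 mm wide (y), with a green front rail. Origin: on the bench straight under the slot's centre, axes as the slot's. Its front face is 22 mm in front of the slot's centre, its back edge 180 mm behind.
- clip (a joint): Orange spring clip at the bottom of the slot, sliding straight down. Value: m it is pressed down; 0 at rest, when its top lies 9 mm below the slot's mouth; 0.009 with the holder fully home; end stop 0.012. Pushing back about 3 N at first, 10 N when the holder is fully home; more force than that then rests on the hard rail.
- stock_a: Stock tin with a blue band, 76 mm in diameter, 80 mm high, on the shelf about 125 mm behind the slot. Origin: centre of its underside. Leave alone.
- stock_b: Stock tin with a white band, same size, beside the other on the shelf. Leave alone.
- cup: White mixing cup, 90 mm across, 105 mm high, on the bench. Origin: centre of its underside. Leave alone.
- catalyst: Catalyst bottle with an orange label and black cap, 68 mm in diameter, 150 mm high, on the bench. Origin: centre of its underside. Leave alone.
- tape: Roll of yellow masking tape lying flat, 100 mm across, 25 mm high. Origin: centre of its underside. Leave alone.
- screwdriver: Screwdriver with a red handle, 200 mm long, handle to its -x, lying on the bench between the robot and the shelf. Leave alone.
Things that resemble listed ones, but are neither listed nor needed, are in the scene too. Of the things that look like the mat, the smallest one is meant. Leave any turquoise look-alike of the tin alone.

How it is judged:
On the way:
1. the hardener tin stands on the green mat, upright and let go (horizontal distance between tin and mat below 0.025 m and height (world z) of tin below 0.008 m and angle between tin's own z axis and vertical below 0.1 rad and contact force between the fingers and tin below 0.1 N and linear speed of tin below 0.02 m/s), for 0.2 s.
At the end, for the whole second after the job is handed in: Blue holder upright in the slot behind the lip, within 2 mm of fully home, spring clip held down over 7 mm, still pressed by the fingers (over 3 N) through the last second; hardener tin upright and released on the mat, within 25 mm of its centre (all of step 1 and z of blue_holder in the frame of slot below -0.016 m and x of blue_holder in the frame of slot between -0.006 and 0.006 m and y of blue_holder in the frame of slot between -0.007 and 0.007 m and angle between the y axis of blue_holder and the y axis of slot, either way round below 0.12 rad and angle between blue_holder's own z axis and vertical below 0.1 rad and value of joint clip above 0.007 m and contact force between blue_holder and clip above 3 N and contact force between the fingers and blue_holder above 3 N and linear speed of blue_holder below 0.02 m/s); the arm keeps its last pose, push and grip.
It fails at once if the hardener tin is tipped over (angle between tin's own z axis and vertical above 0.6 rad).
It fails at once if yellow holder disturbed (moved over 25 mm) (distance of yellow_holder from where it was at the start of the episode above 0.025 m).
It fails at once if stock tins on the shelf disturbed (moved over 25 mm) (distance of any of stock_a, stock_b from where it was at the start of the episode above 0.025 m).
It fails at once if cup, catalyst, tape or screwdriver disturbed (moved over 25 mm) (distance of any of cup, catalyst, tape, screwdriver from where it was at the start of the episode above 0.025 m).
It also fails if it takes over 58 s, if anything falls off the work surface, if the arm or the gripper's body presses on something with over 40 N, if the wrist force passes 120 N, or if a joint passes its speed limit or range.

### The arm

A 7-joint arm with a two-finger parallel gripper is mounted at the origin on the work surface. World frame = base frame: x ahead of the robot, y to its left, z up, the work surface at z = 0. Lengths are in m, angles in rad, forces in N, time in s.
With the tool pointing down it reaches from about 0.35 to 0.9 m from the base axis. Payload 19.9 kg.
Tool frame: the origin (TCP) lies on the centre line of the jaws, within the pads' length; the fingertips stand 17 mm ahead of it and the grasp point (between the pads) lies 2 mm behind it; z points along the fingers, y is the line along which they close (so a half turn about z gives the same grasp; the last joint's range is limited). The gripper opens to 85 mm and grips with 20 to 120 N. Pads are 22 mm wide; open, the fingers measure 114 mm over their backs; the gripper's body (76 mm by 85 mm) begins 54 mm behind the grasp point. The pads swing forward as they close: fully open they stand 13 mm farther back than shut.
Start: joints at [1.222, 0.417, -0.01, 1.614, 0.005, 1.111, -0.053], TCP at [0.189, -0.596, 0.248] pointing down, gripper open.
Joint ranges: [-2.81, 2.81], [-0.39, 2.02], [-1.27, 1.25], [0.06, 2.57], [-1.19, 4.33], [0.19, 2], [-2.82, 2.82]. Speed limits (rad/s): [1.89, 1.89, 2.39, 2.39, 3.01, 3.01, 3.01].

### API

Orientations are given as a rotation vector (axis times angle).
In Python, from plant import robot, snapshot, cut_out gives the robot as it stands.
- The arm moves only by the shell command python3 -m inch 'ROWS' [FORCE]. ROWS is text: rows parted by semicolons, each of 7 numbers parted by spaces: the shift along the tool's x, y, z normalised to -1 to 1, where 1 is 10 cm, then the turn, a rotation vector about the tool's x, y, z normalised to -1 to 1, where 1 is 90 degrees, then the opening, from -1 (shut) to 1 (fully open). In form: dx dy dz rx ry rz hand; .... A call has 1 to 20 rows; each row shifts and turns the commanded pose from where the row before left it, along the tool's axes as they then stand; what a row does not reach is not made up. A row lasts 1/10 s, in which the tool goes at most 50 mm and 8.59 degrees, less where a joint would pass 70% of its speed; a pose out of reach is approached as far as the arm can. A call with a number of a shift or a turn outside -1 to 1 is refused whole. A call with a gripper value outside its range is refused whole. The fingers move at their own pace and stop on an object; FORCE is the grip in N (left out, the last holds). Time passes only in rows, so rows that do not move let the fingers close. It gives the time, the measured TCP pose, the force, the opening and the grip force at its end, in the units of the state.
- robot.sense(): the state, without advancing time (a new reading comes with each control period).
- snapshot(name): name is "scene" or "top"; returns a dict with "frame" (400x640x3 uint8, red, green, blue), "fx", "fy", "cx", "cy" (pixels), "world_to_cam" (4x4, takes a point from world to camera coordinates). Camera axes: x right, y down, z forward; pixel columns grow to the right and rows downward; lengths in m; the calibration is good to about 2 mm. A picture is of the moment at which its call begins. There is no depth.
- robot.sign_off(): hands the job in; it is judged then, once.
Trained networks look in the newest picture that a camera, given by its name, has taken for a name from the list of things; names that differ only in an ending like _2 or _b are one class to them, and where a whole thing is asked for, a point or a joint stands for the part that bears it (a point fixed in the world has none). Each returns a list of dicts, best first, with "confidence" (0 to 1); they miss things now and then, are a little off and sometimes report something else, mostly with a low value. They report only what shows in the picture. A call takes as long as a camera call. They do not tell look-alikes from the thing itself.
- cut_out(query, camera): "region" (400x640 bool, what is visible of it) and "rect" ([centre column, centre row, width, height] in pixels, round what is visible of it).
The state is a dict: "time_s": time; "joints": joint angles; "joint_velocities": joint speeds; "joint_efforts": joint torques, N m; "tcp_pos": TCP position; "eef_rot": TCP orientation; "force": force on the tool from outside, world axes, zero at the start; "ft_torque": the same for the moment, N m; "opening": opening from 0.0 (shut) to 1.0 (fully open); "finger_force": force on a finger pad.
Only numpy, scipy, OpenCV 4.12 (cv2) and the standard library are available. Lean on these libraries where they do the work, as an engineer would, in place of code of your own. Each camera call takes 0.05 s, during which the arm holds its last target. There are 200 camera calls.

## Working session

There is one attempt and no reset: what is moved stays moved. The work goes in short steps, Python scripts to look and compute and a shell command to move; the robot and the scene stay as the last step left them, time stands still between calls to the robot, and variables do not carry over. Pictures are saved under pics/ and viewed, at most 10 in all, crops included, and the job is handed in when it is done.

```bash
mkdir -p pics; ls
cat > h.py <<'E'
import numpy as np,cv2
from plant import robot,snapshot,cut_out
from scipy.spatial.transform import Rotation as R
def ray(s,u,v):
    M=np.linalg.inv(s["world_to_cam"]); d=M[:3,:3]@np.array([(u-s["cx"])/s["fx"],(v-s["cy"])/s["fy"],1]); return M[:3,3],d
def at(s,u,v,z):
    o,d=ray(s,u,v); return o+d*(z-o[2])/d[2]
def proj(s,p):
    q=s["world_to_cam"]@np.append(p,1); return s["fx"]*q[0]/q[2]+s["cx"],s["fy"]*q[1]/q[2]+s["cy"]
E
python3 - <<'E'
from h import *
for c in("scene","top"):
    s=snapshot(c); cv2.imwrite(f"pics/{c}0.png",s["frame"][:,:,::-1]); M=np.linalg.inv(s["world_to_cam"]);print(c,M[:3,3].round(3),M[:3,2].round(2),s["fx"])
    for q in "tin mat blue_holder yellow_holder stand shelf clip stock_a cup catalyst tape screwdriver".split():
        print(q,[(round(d["confidence"],2),np.round(d["rect"]).astype(int).tolist()) for d in cut_out(q,c)[:4]])
st=robot.sense();print(st)
E
```

```text
pics
scene [ 1.089 -0.503  1.17 ] [-0.41  0.38 -0.83] 498.1652392460915
tin [(0.96, [357, 218, 28, 39]), (0.87, [296, 213, 25, 38])]
mat [(0.74, [393, 138, 30, 28]), (0.72, [359, 171, 52, 38]), (0.7, [372, 258, 125, 114]), (0.63, [370, 101, 43, 31])]
blue_holder [(0.95, [219, 245, 26, 30])]
yellow_holder [(0.65, [190, 271, 25, 28])]
stand [(0.68, [208, 269, 80, 63])]
shelf [(0.78, [373, 258, 128, 110])]
clip [(0.71, [356, 218, 27, 38])]
stock_a [(0.59, [361, 275, 33, 43]), (0.55, [414, 240, 35, 44]), (0.53, [393, 139, 31, 28])]
cup [(0.96, [442, 139, 33, 43])]
catalyst [(0.84, [244, 302, 30, 46])]
tape [(0.79, [192, 327, 46, 45]), (0.71, [372, 257, 132, 113])]
screwdriver [(0.74, [321, 198, 35, 44]), (0.61, [356, 217, 27, 44])]
top [ 0.367 -0.014  1.335] [ 0.13 -0.02 -0.99] 364.3566784894323
tin [(0.81, [306, 166, 21, 23]), (0.68, [329, 205, 15, 13]), (0.38, [309, 147, 81, 70])]
mat [(0.95, [196, 266, 41, 41]), (0.86, [213, 221, 28, 27]), (0.63, [257, 215, 42, 39])]
blue_holder [(0.62, [389, 219, 21, 2])]
yellow_holder []
stand [(0.84, [401, 219, 56, 15])]
shelf [(0.56, [309, 146, 80
[... 212 characters left out ...]
1.3, 'joints': array([ 1.22149509,  0.417361  , -0.01029863,  1.61359429,  0.00469723,
        1.11070608, -0.05298775]), 'joint_velocities': array([-0.00068537,  0.00165946,  0.00052833,  0.0003119 ,  0.00050481,
       -0.00126712, -0.00145566]), 'joint_efforts': array([ 1.13635309e-05, -8.64212251e+01,  6.78094625e-01, -4.35207152e+01,
        1.91453757e-02,  2.02536750e-03,  1.36750822e-05]), 'tcp_pos': array([ 0.18935142, -0.59561095,  0.24828685]), 'eef_rot': array([-3.10442166e+00, -4.81600956e-01,  6.70129746e-05]), 'force': array([-0.38798208, -0.11236778,  1.13688924]), 'ft_torque': array([-0.01384689,  0.00651359,  0.02244277]), 'finger_force': 0.0, 'opening': 1.0019794910118034}
```

View pics/top0.png

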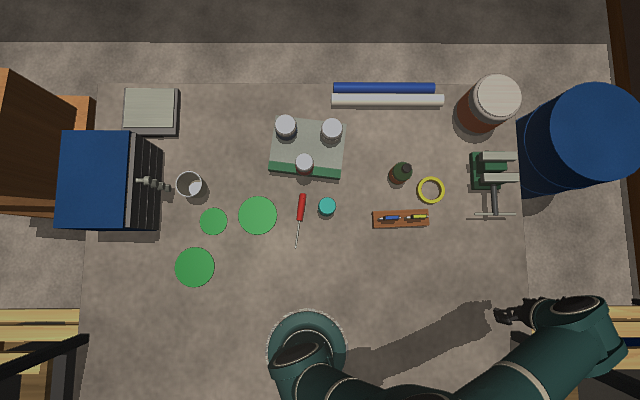

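View pics/scene0.png

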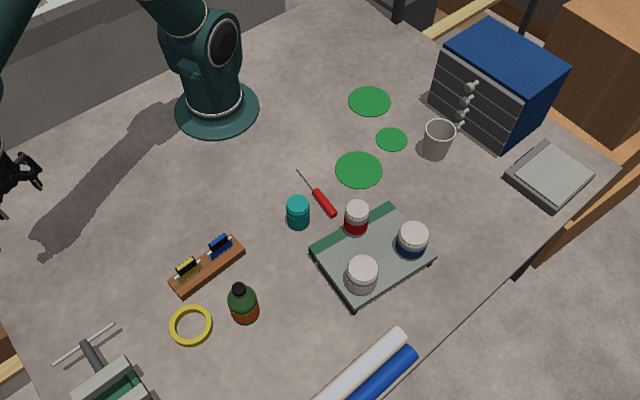

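Top view: the tin lookalikes are the red-banded tin (304,163), confirmed red in scene at (357,218), and the turquoise one (327,206). There are three green discs, at (213,221), (257,215) and (195,267). The smallest, 28 px at (213,221), is the mat meant. I'll confirm these in one crop and measure.

Run:
```python
from h import *
from scipy.optimize import least_squares
S={c:snapshot(c) for c in("top","scene")}
def cyl(p,r,h,n=40):
    a=np.linspace(0,2*np.pi,n); return [np.array([p[0]+r*np.cos(t),p[1]+r*np.sin(t),z]) for t in a for z in(p[2],p[2]+h)]
def bb(s,P):
    q=np.array([proj(s,p) for p in P]); return np.r_[q.min(0),q.max(0)]
def rect(c,q,near):
    d=min(cut_out(q,c),key=lambda d:np.hypot(d["rect"][0]-near[0],d["rect"][1]-near[1]))["rect"]
    return np.r_[d[0]-d[2]/2,d[1]-d[3]/2,d[0]+d[2]/2,d[1]+d[3]/2]
for n,z,r,h,nt,ns in[("tin",.06,.031,.095,(306,166),(357,218)),("mat",0,.05,.004,(213,221),(393,138)),("stock_a",.06,.038,.08,(286,126),(414,240)),("stock_a",.06,.038,.08,(329,132),(361,275)),("catalyst",0,.034,.15,(401,173),(244,302)),("cup",0,.045,.105,(189,185),(442,139))]:
    for cs in (("top",),("scene",),("top","scene")):
        try:
            b={c:rect(c,n,nt if c=="top" else ns) for c in cs}
            f=lambda x:np.concatenate([bb(S[c],cyl((x[0],x[1],z),r,h))-b[c] for c in cs])
            o=least_squares(f,at(S[cs[0]],*(nt if cs[0]=="top" else ns),.05)[:2],loss="soft_l1");print(n,cs,o.x.round(4),o.fun.round(1))
        except Exception as e: print(n,cs,"none")
# green rail & wood by colour, top + scene
for c,b in (("top",(262,110,352,190)),("scene",(300,195,440,315))):
    f=S[c]["frame"].astype(int)
hsv=lambda c:cv2.cvtColor(S[c]["frame"],cv2.COLOR_RGB2HSV)
def quad(c,m,z):
    m=m.astype(np.uint8);n,l,st,_=cv2.connectedComponentsWithStats(m);k=1+st[1:,4].argmax()
    q=cv2.boxPoints(cv2.minAreaRect(cv2.findContours((l==k).astype(np.uint8),0,1)[0][0]));print(c,q.round(1).tolist());print([at(S[c],*p,z)[:2].round(4).tolist() for p in q])
H=hsv("top");m=np.zeros(H.shape[:2],bool);m[150:190,262:350]=True
quad("top",m&(H[...,0]>55)&(H[...,0]<90)&(H[...,1]>110),.06)
m[:]=0;m[200:235,365:435]=True
quad("top",m&(H[...,0]<20)&(H[...,1]>110),.03)
cr=lambda c,x0,y0,x1,y1,w,h:cv2.resize(S[c]["frame"][y0:y1,x0:x1,::-1],(w,h),interpolation=cv2.INTER_CUBIC)
a=np.vstack([np.hstack([cr("top",180,190,280,240,400,200),cr("top",365,200,435,235,400,200)]),np.hstack([cr("top",262,110,352,190,400,380),cr("scene",160,195,440,315,400,380)])])
cv2.imwrite("pics/crop.png",a)
```

```text
tin ('top',) [0.6346 0.003 ] [ 0.2 -1.9 -0.2  2.8]
tin ('scene',) [0.6468 0.007 ] [-1.2 -2.   1.1  1.6]
tin ('top', 'scene') [0.6448 0.0049] [-0.4 -4.9 -0.8  0.  -2.4 -2.1 -0.1  1.5]
mat ('top',) [0.4558 0.342 ] [-1.4  1.4  1.4 -1.4]
mat ('scene',) [0.4589 0.3422] [-1.4 -0.1  1.4  0.1]
mat ('top', 'scene') [0.4579 0.3418] [-1.3  0.8  1.4 -2.  -1.7 -0.2  1.1 -0.1]
stock_a ('top',) [0.7708 0.0661] [-0.7 -1.2  0.8  1.4]
stock_a ('scene',) [0.7865 0.0772] [-1.  -1.   0.9  0.9]
stock_a ('top', 'scene') [0.7831 0.0731] [-2.8 -4.7 -1.1 -1.9 -3.1 -1.  -1.3  0.9]
stock_a ('top',) [ 0.755  -0.0794] [ 0.7 -0.2 -0.6  0.2]
stock_a ('scene',) [ 0.7686 -0.0868] [-1.6 -0.7  1.4  0.6]
stock_a ('top', 'scene') [ 0.7647 -0.0837] [ 1.9 -2.9  0.6 -2.4 -1.7 -2.6  1.1 -1.3]
catalyst ('top',) [ 0.6081 -0.3109] [-9.5  0.2  1.9 -0.3]
catalyst ('scene',) [ 0.6375 -0.3241] [-1.8 -3.3  5.2  2.5]
catalyst ('top', 'scene') [ 0.6243 -0.3293] [-4.7 -4.5  7.2 -4.6 -7.2 -6.1  0.3 -0.2]
cup ('top',) [0.5756 0.4065] [-1.9  0.6  3.4 -0.7]
cup ('scene',) [0.5852 0.4115] [-1.5 -1.   1.2  0.8]
cup ('top', 'scene') [0.5805 0.4115] [-3.3 -0.8  2.1 -2.1 -2.6 -1.9  0.  -0.1]
top [[268.0, 168.0], [268.0, 168.0], [268.0, 167.0], [268.0, 167.0]]
[[0.6376, 0.1374], [0.6376, 0.1374], [0.6412, 0.1374], [0.6412, 0.1374]]
top [[371.70001220703125, 210.89999389648438], [427.70001220703125, 208.3000030517578], [428.5, 225.10000610351562], [372.3999938964844, 227.6999969482422]]
[[0.4866, -0.234], [0.4954, -0.4373], [0.4349, -0.4375], [0.4263, -0.2353]]
```

View pics/crop.png

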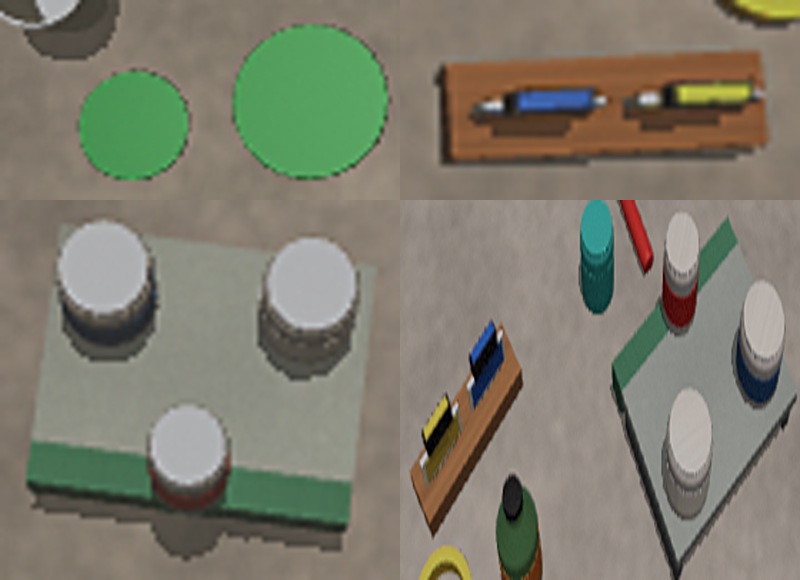

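The crop shows the 28 px disc is smaller than its neighbour, the red-banded tin stands on the green rail, and the blue holder is in the left (+y) pocket. Next: a precise lid centroid, the shelf fit, and the first move.

```bash
cat >> h.py <<'E'
def delta(p,ydir):
    """tool-axis shift (units of 10cm) to p, turn about tool z (units of 90deg) so that tool y lies along ydir (world angle, mod pi)"""
    st=robot.sense(); M=R.from_rotvec(st["eef_rot"]).as_matrix(); d=M.T@(np.array(p)-st["tcp_pos"])
    ty=M.T@np.array([np.cos(ydir),np.sin(ydir),0]); a=np.arctan2(-ty[0],ty[1]); a=(a+np.pi/2)%np.pi-np.pi/2
    print("shift",(d*10).round(3),"turnz",round(a/(np.pi/2),3),"tilt xy",M[:,2].round(3),"j",st["joints"].round(2),"F",st["force"].round(1),"open",round(st["opening"],3),"ff",round(st["finger_force"],1),"tcp",st["tcp_pos"].round(4))
    return M
E
python3 - <<'E'
from h import *
from scipy.optimize import least_squares
S={c:snapshot(c) for c in("top","scene")}
def blob(c,m,box):
    x0,y0,x1,y1=box;k=np.zeros(m.shape,np.uint8);k[y0:y1,x0:x1]=m[y0:y1,x0:x1];n,l,st,ce=cv2.connectedComponentsWithStats(k);i=1+st[1:,4].argmax();return ce[i],st[i]
for nm,z,bt,bs in [("tin",.155,(293,150,316,177),(343,195,372,222)),("sa",.14,(273,113,298,139),(398,218,432,246)),("sb",.14,(319,117,343,146),(345,252,380,282))]:
    for c,b in(("top",bt),("scene",bs)):
        f=S[c]["frame"].astype(int);m=(f.min(2)>125)&(np.ptp(f,axis=2)<30)&(f[...,0]-f[...,1]<12)
        ce,st=blob(c,m,b);print(nm,c,ce.round(1),st,at(S[c],*ce,z).round(4))
for c in S:
    H=cv2.cvtColor(S[c]["frame"],cv2.COLOR_RGB2HSV);m=(H[...,0]>50)&(H[...,0]<75)&(H[...,1]>100)
    ce,st=blob(c,m,(196,205,230,238) if c=="top" else (372,122,412,155));print("mat",ce,st,at(S[c],*ce,.004).round(4))
C=[(-.022,.13),(-.022,-.13),(.18,-.13),(.18,.13)]
px={"top":[(268.1,169),(340.1,177),(346.4,123.7),(276,115.3)],"scene":[(389.6,201.3),(308.4,246.2),(353.9,306.5),(438.6,256.6)]}
def w(x,p):
    c,s=np.cos(x[2]),np.sin(x[2]);return np.array([x[0]+c*p[0]-s*p[1],x[1]+s*p[0]+c*p[1],.06])
for cs in(["top"],["scene"],["top","scene"]):
    o=least_squares(lambda x:np.concatenate([np.array(proj(S[c],w(x,p)))-q for c in cs for p,q in zip(C,px[c])]),[.64,0,-.1]);print(cs,o.x.round(4),o.fun.round(1))
x=o.x
M=delta([x[0],x[1],.3],x[2]+np.pi/2);print(M.round(2))
E
```

```text
tin top [304.1 158.3] [293 150  23  20 375] [0.65   0.0075 0.155 ]
tin scene [357.  205.4] [343 195  29  26 592] [0.6381 0.0143 0.155 ]
sa top [285.3 123.5] [275 114  23  20 325] [0.7745 0.0714 0.14  ]
sa scene [415.1 231.2] [398 218  34  28 734] [0.7769 0.078  0.14  ]
sb top [329.9 127.8] [319 118  24  28 362] [ 0.7596 -0.0799  0.14  ]
sb scene [362.6 265.1] [345 252  35  30 913] [ 0.7612 -0.081   0.14  ]
mat [212.95138889 221.01215278] [200 208  27  27 576] [0.4531 0.341  0.004 ]
mat [390.97466216 139.19256757] [376 128  31  24 592] [0.4583 0.3399 0.004 ]
['top'] [ 0.6399  0.0058 -0.1213] [-0.1  0.1  0.4  0.7  0.2 -0.4 -0.5 -0.5]
['scene'] [ 0.6451  0.011  -0.1381] [ 0.4 -1.2 -0.  -1.  -0.2  2.2 -0.1 -0.5]
['top', 'scene'] [ 0.6434  0.0092 -0.132 ] [-1.1 -1.3 -0.6  0.1 -0.3 -0.9 -0.9 -1.7 -0.7 -1.4 -0.9 -0.8 -0.7  2.2
 -1.  -1. ]
shift [ 6.16  -4.388 -0.517] turnz 0.28 tilt xy [-0.  0. -1.] j [ 1.22  0.42 -0.01  1.61  0.    1.11 -0.05] F [-0.1 -0.4 -0.1] open 1.0 ff 0.0 tcp [ 0.1893 -0.5956  0.2483]
[[ 0.95  0.3  -0.  ]
 [ 0.3  -0.95  0.  ]
 [-0.   -0.   -1.  ]]
```

```bash
python3 -m inch '.31 -.22 -.03 0 0 0 1;.31 -.22 -.03 0 0 0 1;.31 -.22 -.03 0 0 0 1;.31 -.22 -.03 0 0 0 1;.31 -.22 -.03 0 0 0 1;.31 -.22 -.03 0 0 0 1;.31 -.22 -.03 0 0 0 1;.31 -.22 -.03 0 0 0 1;.31 -.22 -.03 0 0 0 1;.31 -.22 -.03 0 0 0 1;.31 -.22 -.03 0 0 0 1;.31 -.22 -.03 0 0 0 1;.31 -.22 -.03 0 0 0 1;.31 -.22 -.03 0 0 0 1;.31 -.22 -.03 0 0 0 1;.31 -.22 -.03 0 0 0 1;.31 -.22 -.03 0 0 0 1;.31 -.22 -.03 0 0 0 1;.31 -.22 0 0 0 0 1;0 0 0 0 0 0 1'
python3 -m inch '0 0 0 0 0 .09 1;0 0 0 0 0 .09 1;0 0 0 0 0 .1 1;0 0 0 0 0 0 1;0 0 0 0 0 0 1'
python3 -c "
from h import *
delta([.644,.009,.122],-.132+np.pi/2)"
```

```text
time_s: 4.7
tcp_pos: [0.6256, -0.0137, 0.3019]
eef_rot: [-3.101, -0.49, -0.001]
force: [-0.6, 0.2, -0.3]
opening: 0.997
finger_force: 0.0
time_s: 5.2
tcp_pos: [0.624, -0.0188, 0.3023]
eef_rot: [3.136, -0.189, -0.0]
force: [0.2, 0.2, -0.4]
opening: 1.002
finger_force: 0.0
shift [ 0.166 -0.3    1.803] turnz 0.008 tilt xy [-0. -0. -1.] j [ 0.21  0.39 -0.31  1.54  0.12  1.23 -1.81] F [ 0.2  0.2 -0.4] open 1.002 ff 0.0 tcp [ 0.624  -0.0188  0.3023]
```

```bash
python3 -m inch '.17 -.3 0 0 0 0 1;0 0 0 0 0 0 1;0 0 .2 0 0 0 1;0 0 .25 0 0 0 1;0 0 .25 0 0 0 1;0 0 .25 0 0 0 1;0 0 .25 0 0 0 1;0 0 .25 0 0 0 1;0 0 .25 0 0 0 1;0 0 .15 0 0 0 1;0 0 0 0 0 0 1;0 0 0 0 0 0 1'
python3 - <<'E'
from h import *
delta([.644,.009,.117],-.132+np.pi/2)
a=[]
for c,b in(("top",(260,110,350,190)),("scene",(300,160,420,260))):
    s=snapshot(c);x0,y0,x1,y1=b;a.append(cv2.resize(s["frame"][y0:y1,x0:x1,::-1],(400,400),interpolation=cv2.INTER_CUBIC))
cv2.imwrite("pics/g1.png",np.hstack(a))
E
```

```text
time_s: 6.4
tcp_pos: [0.645, 0.0088, 0.118]
eef_rot: [-3.135, 0.194, -0.001]
force: [1.9, -0.6, 0.9]
opening: 1.003
finger_force: 0.0
shift [-0.01 -0.    0.01] turnz 0.005 tilt xy [ 0.001  0.    -1.   ] j [ 0.15  0.61 -0.29  1.65  0.21  0.91 -1.91] F [ 1.9 -0.6  0.9] open 1.003 ff 0.0 tcp [0.645  0.0088 0.118 ]
```

View pics/g1.png

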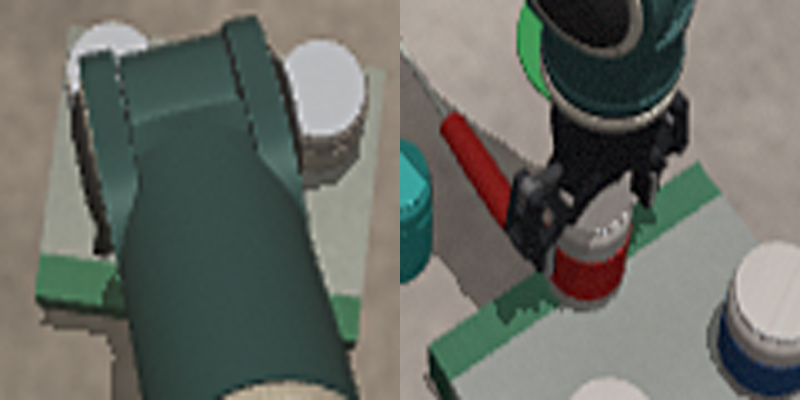

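The picture shows the fingers straddling the red-banded tin along the rail, with about equal gaps on each side. Closing now.

```bash
python3 -m inch '0 0 0 0 0 0 -1;0 0 0 0 0 0 -1;0 0 0 0 0 0 -1;0 0 0 0 0 0 -1;0 0 0 0 0 0 -1;0 0 0 0 0 0 -1;0 0 -.05 0 0 0 -1;0 0 -.1 0 0 0 -1;0 0 -.2 0 0 0 -1;0 0 -.2 0 0 0 -1;0 0 -.2 0 0 0 -1;0 0 -.2 0 0 0 -1;0 0 -.2 0 0 0 -1;0 0 -.1 0 0 0 -1;0 0 0 0 0 0 -1' 45
python3 - <<'E'
from h import *
delta([.457,.341,.243],0)
E
```

```text
time_s: 8.0
tcp_pos: [0.6451, 0.0089, 0.2438]
eef_rot: [-3.135, 0.196, -0.003]
force: [0.3, -0.3, -4.4]
opening: 0.713
finger_force: 50.4
shift [-2.28  -3.061  0.004] turnz 0.921 tilt xy [ 0.002  0.    -1.   ] j [ 0.16  0.47 -0.31  1.56  0.16  1.13 -1.88] F [ 0.3 -0.3 -4.4] open 0.713 ff 50.4 tcp [0.6451 0.0089 0.2438]
```

```bash
python3 -m inch '0 0 0 0 0 -.09 -1;0 0 0 0 0 -.09 -1;0 0 0 0 0 -.09 -1;0 0 0 0 0 -.09 -1;0 0 0 0 0 -.09 -1;0 0 0 0 0 -.09 -1;0 0 0 0 0 0 -1;0 0 0 0 0 0 -1'
python3 - <<'E'
from h import *
delta([.457,.341,.243],0)
# slot fit now that the shelf is clear
for c in("top","scene"):
    s=snapshot(c); cv2.imwrite(f"pics/{c}_clear.png",s["frame"][:,:,::-1])
E
```

```text
time_s: 8.8
tcp_pos: [0.6443, 0.0087, 0.2415]
eef_rot: [-2.94, -1.105, 0.002]
force: [-0.0, -0.6, -4.0]
opening: 0.709
finger_force: 50.3
shift [ 0.778 -3.735 -0.012] turnz -0.542 tilt xy [-0.001  0.    -1.   ] j [ 0.29  0.5  -0.48  1.55  0.25  1.15 -1.1 ] F [-0.  -0.6 -4. ] open 0.709 ff 50.3 tcp [0.6443 0.0087 0.2415]
```

```bash
python3 -m inch '.03 -.16 0 0 0 0 -1;.06 -.31 0 0 0 0 -1;.06 -.31 0 0 0 0 -1;.06 -.31 0 0 0 0 -1;.06 -.31 0 0 0 0 -1;.06 -.31 0 0 0 0 -1;.06 -.31 0 0 0 0 -1;.06 -.31 0 0 0 0 -1;.06 -.31 0 0 0 0 -1;.06 -.31 0 0 0 0 -1;.06 -.31 0 0 0 0 -1;.06 -.31 0 0 0 0 -1;.06 -.31 0 0 0 0 -1;.03 -.16 0 0 0 0 -1;0 0 0 0 0 0 -1;0 0 0 0 0 0 -1'
python3 - <<'E'
from h import *
delta([.457,.341,.065],0)
s=snapshot("top")["frame"][100:200,250:360,::-1];t=snapshot("scene")["frame"];
cv2.imwrite("pics/slot.png",np.hstack([cv2.resize(s,(440,400),interpolation=cv2.INTER_CUBIC),cv2.resize(t[190:320,300:440,::-1],(360,400),interpolation=cv2.INTER_CUBIC)]))
cv2.imwrite("pics/topfull.png",snapshot("top")["frame"][:,:,::-1])
E
```

```text
time_s: 10.5
tcp_pos: [0.4353, 0.3635, 0.2423]
eef_rot: [2.938, 1.111, 0.0]
force: [0.3, 0.9, -5.0]
opening: 0.711
finger_force: 50.5
shift [0.014 0.312 1.773] turnz -0.54 tilt xy [ 0. -0. -1.] j [-0.25  0.38 -0.64  1.75  0.25  1.09 -1.81] F [ 0.3  0.9 -5. ] open 0.711 ff 50.5 tcp [0.4353 0.3635 0.2423]
```

View pics/slot.png

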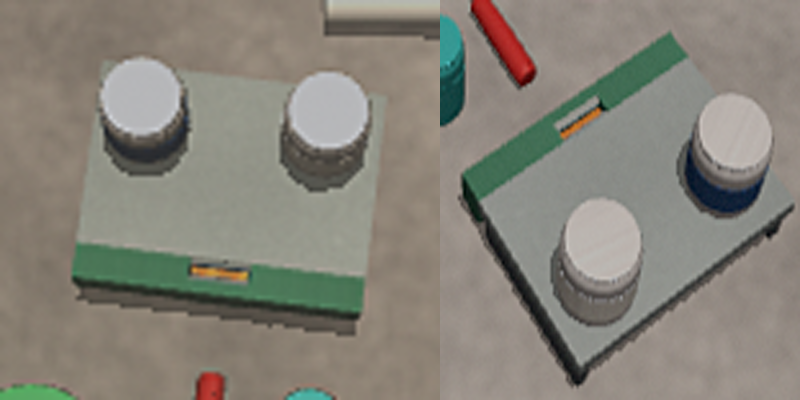

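The slot shows clear and unobstructed, at about (305,168) in the top view and (354,228) in scene. I overshot the mat by 31 mm, so I'll correct that and lower.

```bash
python3 -m inch '.01 .15 0 0 0 0 -1;0 .16 0 0 0 0 -1;0 0 .2 0 0 0 -1;0 0 .25 0 0 0 -1;0 0 .25 0 0 0 -1;0 0 .25 0 0 0 -1;0 0 .25 0 0 0 -1;0 0 .25 0 0 0 -1;0 0 .1 0 0 0 -1;0 0 .05 0 0 0 -1;0 0 .05 0 0 0 -1;0 0 0 0 0 0 -1;0 0 0 0 0 0 -1'
python3 - <<'E'
from h import *
delta([.457,.341,.063],0)
E
```

```text
time_s: 11.95
tcp_pos: [0.4574, 0.3409, 0.0781]
eef_rot: [-2.938, -1.111, -0.002]
force: [0.1, -0.2, -4.5]
opening: 0.712
finger_force: 50.8
shift [-0.002 -0.003  0.151] turnz -0.54 tilt xy [ 0.001  0.001 -1.   ] j [-0.28  0.6  -0.53  1.86  0.41  0.79 -1.88] F [ 0.1 -0.2 -4.5] open 0.712 ff 50.8 tcp [0.4574 0.3409 0.0781]
```

```bash
python3 -m inch '0 0 .05 0 0 0 -1;0 0 .04 0 0 0 -1;0 0 .03 0 0 0 -1;0 0 .02 0 0 0 -1;0 0 0 0 0 0 -1;0 0 0 0 0 0 -1'
python3 - <<'E'
from h import *
delta([.457,.341,.063],0)
E
```

```text
time_s: 12.55
tcp_pos: [0.457, 0.3408, 0.0633]
eef_rot: [-2.938, -1.112, 0.0]
force: [-0.1, 0.5, -4.5]
opening: 0.709
finger_force: 50.8
shift [ 0.002 -0.001  0.003] turnz -0.54 tilt xy [-0.  0. -1.] j [-0.29  0.62 -0.52  1.87  0.43  0.77 -1.89] F [-0.1  0.5 -4.5] open 0.709 ff 50.8 tcp [0.457  0.3408 0.0633]
```

```bash
python3 -m inch '0 0 .01 0 0 0 -1;0 0 .005 0 0 0 -1;0 0 0 0 0 0 -1;0 0 0 0 0 0 1;0 0 0 0 0 0 1;0 0 0 0 0 0 1;0 0 0 0 0 0 1;0 0 0 0 0 0 1;0 0 -.1 0 0 0 1;0 0 -.25 0 0 0 1;0 0 -.3 0 0 0 1;0 0 -.3 0 0 0 1;0 0 -.3 0 0 0 1;0 0 -.3 0 0 0 1;0 0 -.3 0 0 0 1;0 0 0 0 0 0 1'
cat > m.py <<'E'
from h import *
from scipy.optimize import least_squares
S={c:snapshot(c) for c in("top","scene")}
cr=[("top",180,190,260,250),("scene",370,90,450,150)]
cv2.imwrite("pics/tin_on_mat.png",np.hstack([cv2.resize(S[c]["frame"][y0:y1,x0:x1,::-1],(400,300),interpolation=cv2.INTER_CUBIC) for c,x0,y0,x1,y1 in cr]))
def cen(c,m,b):
    k=np.zeros(m.shape,bool);x0,y0,x1,y1=b;k[y0:y1,x0:x1]=m[y0:y1,x0:x1];v,u=np.nonzero(k);
    q=cv2.minAreaRect(np.c_[u,v].astype(np.float32));bp=cv2.boxPoints(q);return u.mean(),v.mean(),len(u),bp.round(1).tolist()
for c,b,bs in(("top",(290,155,320,180),(365,200,435,240)),("scene",(335,210,375,245),(160,225,250,305))):
    f=S[c]["frame"];H=cv2.cvtColor(f,cv2.COLOR_RGB2HSV);h,s,v=[H[...,i].astype(int) for i in range(3)]
    o=cen(c,(h>8)&(h<25)&(s>140)&(v>120),b);print(c,"orange",o,at(S[c],o[0],o[1],.051).round(4))
    x0,y0,x1,y1=b;g=((h>60)&(h<90)&(s>70))
    x=cen(c,~g,(b[0]+(3),b[1]+3,b[2]-3,b[3]-3)) 
    o=cen(c,(h>105)&(h<130)&(s>110),bs);print(c,"blue",o)
    o=cen(c,(h>22)&(h<35)&(s>110)&(v>90),bs);print(c,"yel",o)
E
python3 m.py; python3 -c "
from h import *
delta([.47,-.28,.3],0)"
```

```text
time_s: 14.15
tcp_pos: [0.4579, 0.3419, 0.2513]
eef_rot: [-2.937, -1.111, -0.009]
force: [0.2, 0.5, -0.1]
opening: 0.996
finger_force: 0.0
top orange (np.float64(304.8333333333333), np.float64(167.83333333333334), 24, [[297.8999938964844, 167.6999969482422], [298.1000061035156, 166.10000610351562], [311.20001220703125, 167.8000030517578], [311.0, 169.39999389648438]]) [0.6401 0.0065 0.051 ]
top blue (np.float64(391.5), np.float64(217.02631578947367), 38, [[385.0, 218.0], [385.0, 216.0], [398.0, 216.0], [398.0, 218.0]])
top yel (np.float64(423.6), np.float64(209.76), 75, [[412.3999938964844, 215.89999389648438], [426.3999938964844, 194.89999389648438], [435.6000061035156, 201.10000610351562], [421.6000061035156, 222.10000610351562]])
scene orange (np.float64(354.29411764705884), np.float64(229.6764705882353), 34, [[346.5, 233.10000610351562], [360.8999938964844, 224.8000030517578], [361.8999938964844, 226.5], [347.5, 234.89999389648438]]) [0.6436 0.0097 0.051 ]
scene blue (np.float64(216.37818181818182), np.float64(249.3090909090909), 275, [[177.60000610351562, 272.29998779296875], [222.89999389648438, 231.10000610351562], [262.79998779296875, 275.0], [217.5, 316.20001220703125]])
scene yel (np.float64(187.1171875), np.float64(267.8671875), 128, [[171.3000030517578, 301.1000061035156], [179.0, 255.0], [201.5, 258.79998779296875], [193.89999389648438, 304.79998779296875]])
shift [-4.01   4.739 -0.527] turnz -0.54 tilt xy [ 0.001  0.001 -1.   ] j [-0.19  0.38 -0.63  1.74  0.25  1.1  -1.75] F [-0.1 -0.5 -1.2] open 1.0 ff 0.0 tcp [0.457  0.3407 0.2476]
```

View pics/tin_on_mat.png

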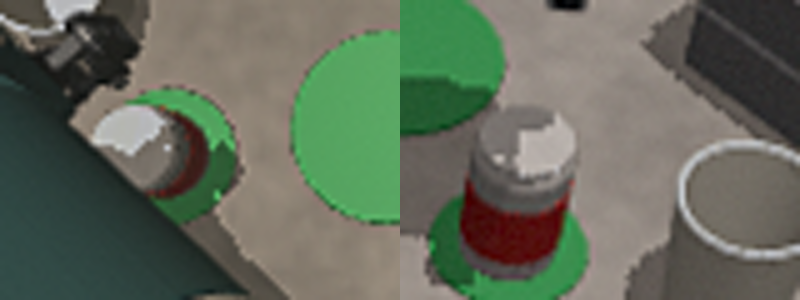

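The picture shows the tin standing upright and released in the middle of the small mat. Now locating the stand and blue holder while moving towards it.

```bash
python3 -m inch '-.16 .19 -.02 0 0 0 1;-.26 .31 -.02 0 0 0 1;-.26 .31 -.02 0 0 0 1;-.26 .31 -.02 0 0 0 1;-.26 .31 -.02 0 0 0 1;-.26 .31 -.02 0 0 0 1;-.26 .31 -.02 0 0 0 1;-.26 .31 -.02 0 0 0 1;-.26 .31 -.02 0 0 0 1;-.26 .31 -.02 0 0 0 1;-.26 .31 -.02 0 0 0 1;-.26 .31 -.02 0 0 0 1;-.26 .31 -.02 0 0 0 1;-.26 .31 -.02 0 0 0 1;-.26 .31 -.02 0 0 0 1;-.16 .19 -.02 0 0 0 1;0 0 0 0 0 0 1'
python3 - <<'E'
from h import *
from scipy.optimize import least_squares
import cv2
class D(dict):pass
S={c:snapshot(c) for c in("top","scene")}
C=[(-.03,-.1),(-.03,.1),(.03,.1),(.03,-.1)]
px={"scene":[(168.4,283.5),(232.1,234.5),(246.1,249.4),(182.4,296.1)],"top":[(428.5,225.1),(372.4,227.7),(371.7,210.9),(427.7,208.3)]}
def w(x,p,z=.03):
    c,s=np.cos(x[2]),np.sin(x[2]);return np.array([x[0]+c*p[0]-s*p[1],x[1]+s*p[0]+c*p[1],z])
for cs in(["top"],["scene"],["top","scene"]):
    o=least_squares(lambda x:np.concatenate([np.array(proj(S[c],w(x,p)))-q for c in cs for p,q in zip(C,px[c])]),[.46,-.33,0]);print(cs,o.x.round(4),o.fun.round(1),w(o.x,(0,.048)).round(4))
x=o.x
im=cv2.imread("pics/scene_clear.png");im=cv2.resize(im[220:310,150:260],(660,540),interpolation=cv2.INTER_CUBIC)
B=lambda z:[w(x,(a,.048+b),z) for a,b in((-.007,-.025),(-.007,.025),(.007,.025),(.007,-.025))]
for P in([w(x,p) for p in C],B(.096),B(.07)):
    q=np.array([((proj(S["scene"],p)[0]+.5-150)*6,(proj(S["scene"],p)[1]+.5-220)*6) for p in P]).astype(np.int32)
    cv2.polylines(im,[q],True,(255,255,255),1)
cv2.imwrite("pics/stand.png",im)
delta([*w(x,(0,.048))[:2],.3],x[2])
E
```

```text
time_s: 15.95
tcp_pos: [0.4714, -0.2785, 0.2776]
eef_rot: [-2.94, -1.104, 0.003]
force: [-0.7, 0.7, -0.4]
opening: 1.0
finger_force: 0.0
['top'] [ 0.4607 -0.336   0.0409] [-0.1  0.   0.6 -0.2  0.2 -0.  -0.7  0.2] [ 0.4588 -0.288   0.03  ]
['scene'] [ 0.4723 -0.3347  0.0536] [-0.3 -1.5  0.1 -0.3  0.4 -0.7 -0.2  2.3] [ 0.4697 -0.2868  0.03  ]
['top', 'scene'] [ 0.4678 -0.335   0.0501] [-0.4 -2.2  0.4 -1.9 -0.2 -1.7 -1.1 -2.  -1.3 -2.8 -0.9 -1.3 -0.6 -1.7
 -1.4  1. ] [ 0.4654 -0.2871  0.03  ]
shift [-0.13   0.045 -0.222] turnz -0.572 tilt xy [-0.001  0.001 -1.   ] j [ 0.7   0.26 -0.27  1.77  0.08  1.12 -0.44] F [0.  0.5 0.2] open 0.999 ff 0.0 tcp [ 0.4721 -0.275   0.2778]
```

View pics/stand.png

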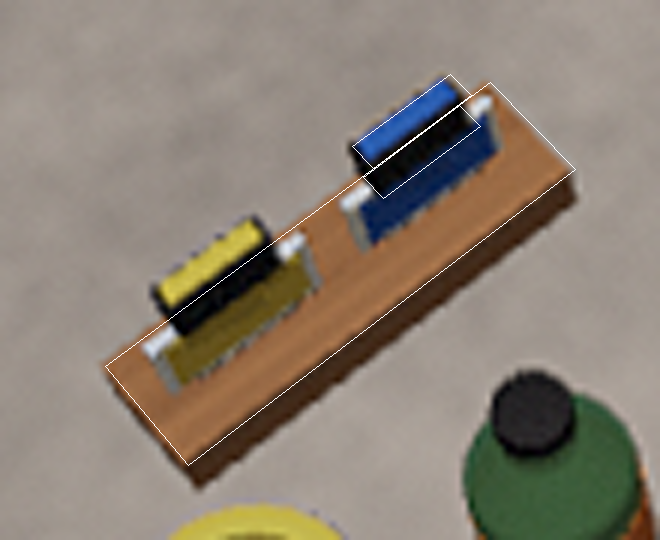

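Overlay agrees with the blue holder's bar to about 1 px, so its centre is near (0.465,-0.287). Aligning above it.

```bash
python3 -m inch '-.13 .05 0 0 0 0 1;0 0 0 0 0 -.09 1;0 0 0 0 0 -.09 1;0 0 0 0 0 -.09 1;0 0 0 0 0 -.09 1;0 0 0 0 0 -.09 1;0 0 0 0 0 -.09 1;0 0 0 0 0 -.03 1;0 0 0 0 0 0 1;0 0 .2 0 0 0 1;0 0 .25 0 0 0 1;0 0 .25 0 0 0 1;0 0 .25 0 0 0 1;0 0 .2 0 0 0 1;0 0 0 0 0 0 1;0 0 0 0 0 0 1'
python3 -c "
from h import *
delta([.4654,-.2871,.084],.047)"
```

```text
time_s: 17.65
tcp_pos: [0.4662, -0.2874, 0.1642]
eef_rot: [-2.168, -2.273, -0.0]
force: [0.4, 0.9, -0.0]
opening: 1.001
finger_force: 0.0
shift [ 0.003 -0.008  0.802] turnz 0.0 tilt xy [-0.  0. -1.] j [ 0.79  0.4  -0.37  1.88  0.18  0.9   0.39] F [ 0.4  0.9 -0. ] open 1.001 ff 0.0 tcp [ 0.4662 -0.2874  0.1642]
```

```bash
python3 -m inch '0 0 .2 0 0 0 1;0 0 .2 0 0 0 1;0 0 .2 0 0 0 1;0 0 .15 0 0 0 1;0 0 .05 0 0 0 1;0 0 0 0 0 0 1;0 0 0 0 0 0 -1;0 0 0 0 0 0 -1;0 0 0 0 0 0 -1;0 0 0 0 0 0 -1;0 0 0 0 0 0 -1;0 0 0 0 0 0 -1;0 0 0 0 0 0 -1;0 0 0 0 0 0 -1;0 0 0 0 0 0 -1;0 0 0 0 0 0 -1;0 0 0 0 0 0 -1;0 0 0 0 0 0 -1' 30
python3 -c "
from h import *
delta([.4654,-.2871,.084],.047)"
```

```text
time_s: 19.45
tcp_pos: [0.4652, -0.2877, 0.0839]
eef_rot: [-2.167, -2.272, 0.002]
force: [-7.4, 0.6, 7.2]
opening: 0.167
finger_force: 29.1
shift [ 0.006  0.002 -0.001] turnz 0.0 tilt xy [-0.002  0.    -1.   ] j [ 0.76  0.52 -0.33  1.92  0.24  0.74  0.34] F [-7.4  0.6  7.2] open 0.167 ff 29.1 tcp [ 0.4652 -0.2877  0.0839]
```

```bash
python3 -m inch '0 -.01 0 0 0 0 -1;0 0 0 0 0 0 -1;0 0 -.03 0 0 0 -1;0 0 -.06 0 0 0 -1;0 0 -.1 0 0 0 -1;0 0 -.1 0 0 0 -1;0 0 -.2 0 0 0 -1;0 0 -.25 0 0 0 -1;0 0 -.25 0 0 0 -1;0 0 -.25 0 0 0 -1;0 0 -.15 0 0 0 -1;0 0 0 0 0 0 -1;0 0 0 0 0 0 -1' 80
python3 -c "
from h import *
delta([.642,.008,.2],-.127)"
```

```text
time_s: 20.75
tcp_pos: [0.4651, -0.2875, 0.223]
eef_rot: [2.167, 2.274, 0.0]
force: [-0.0, 0.8, -0.2]
opening: 0.149
finger_force: 77.9
shift [2.867 1.908 0.23 ] turnz 0.111 tilt xy [ 0.001 -0.    -1.   ] j [ 0.81  0.33 -0.38  1.83  0.14  1.01  0.42] F [-0.   0.8 -0.2] open 0.149 ff 77.9 tcp [ 0.4651 -0.2875  0.223 ]
```

```bash
python3 -m inch '.15 .1 0 0 0 0 -1;.28 .19 0 0 0 0 -1;.28 .19 0 0 0 0 -1;.28 .19 0 0 0 0 -1;.28 .19 0 0 0 0 -1;.28 .19 0 0 0 0 -1;.28 .19 0 0 0 0 -1;.28 .19 0 0 0 0 -1;.28 .19 0 0 0 0 -1;.28 .19 0 0 0 0 -1;.2 .1 0 0 0 0 -1;0 0 0 0 0 .05 -1;0 0 0 0 0 .06 -1;0 0 0 0 0 0 -1;0 0 0 0 0 0 -1'
python3 -c "
from h import *
delta([.642,.008,.166],-.127)"
```

```text
time_s: 22.25
tcp_pos: [0.6419, 0.0083, 0.2221]
eef_rot: [-2.352, -2.081, 0.001]
force: [0.0, 0.7, -0.1]
opening: 0.156
finger_force: 77.8
shift [-0.002  0.002  0.561] turnz 0.003 tilt xy [-0.001  0.    -1.   ] j [ 0.25  0.51 -0.43  1.58  0.23  1.1  -0.36] F [ 0.   0.7 -0.1] open 0.156 ff 77.8 tcp [0.6419 0.0083 0.2221]
```

```bash
python3 -m inch '0 0 .2 0 0 0 -1;0 0 .25 0 0 0 -1;0 0 .25 0 0 0 -1;0 0 .1 0 0 0 -1;0 0 0 0 0 0 -1;0 0 0 0 0 0 -1'
cat > ov.py <<'E'
from h import *
import sys
st=robot.sense();t=st["tcp_pos"];M=R.from_rotvec(st["eef_rot"]).as_matrix()
hx=M[:,1];hy=-M[:,0]   # holder x along tool y
a=[]
for c,b in(("scene",(320,170,400,250)),("top",(270,125,340,195))):
    s=snapshot(c);x0,y0,x1,y1=b;k=400/(x1-x0);im=cv2.resize(s["frame"][y0:y1,x0:x1,::-1],(400,400),interpolation=cv2.INTER_CUBIC);raw=im.copy()
    def poly(P,col):
        q=np.array([((proj(s,p)[0]+.5-x0)*k,(proj(s,p)[1]+.5-y0)*k) for p in P]).astype(np.int32);cv2.polylines(im,[q],True,col,1)
    # lower edge of holder is .072 below tcp
    o=t-np.array([0,0,.072])
    poly([o+hy*.038*e+np.array([0,0,z]) for e,z in((-1,.018),(1,.018),(1,.058),(-1,.058))],(255,255,255))
    poly([o+hy*.023*e+np.array([0,0,z]) for e,z in((-1,0),(1,0),(1,.018),(-1,.018))],(255,255,0))
    yw=-.127;ux=np.array([np.cos(yw),np.sin(yw),0]);uy=np.array([-ux[1],ux[0],0]);sl=np.array([.642,.008,.06])
    poly([sl+ux*.01*i+uy*.027*j for i,j in((-1,-1),(-1,1),(1,1),(1,-1))],(0,0,255))
    poly([sl+ux*i+uy*j for i,j in((-.022,-.13),(-.022,.13),(.18,.13),(.18,-.13))],(255,0,255))
    a.append(np.hstack([raw,im]) if c=="scene" else im)
cv2.imwrite(sys.argv[1],a[0]);print(st["tcp_pos"],st["force"])
E
python3 ov.py pics/ov1.png
```

```text
time_s: 22.85
tcp_pos: [0.6426, 0.0083, 0.1437]
eef_rot: [2.355, 2.079, 0.001]
force: [0.9, -0.3, -0.3]
opening: 0.15
finger_force: 77.9
[0.6425905  0.00826692 0.14368163] [ 0.91882342 -0.30138695 -0.34891565]
```

View pics/ov1.png

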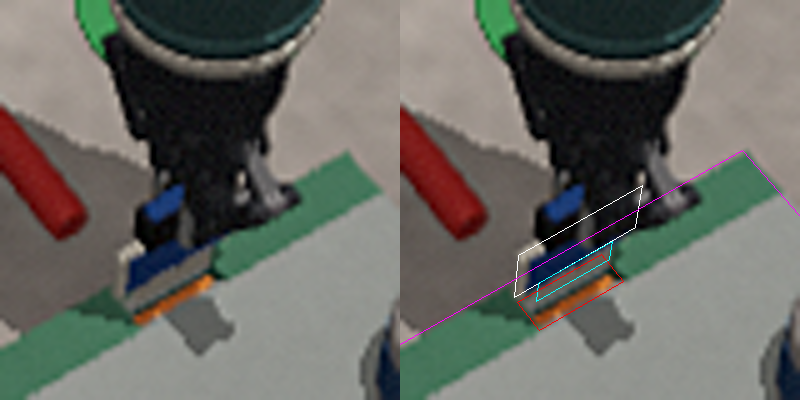

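The scene crop shows the holder over the slot: its blade's lower edge runs (135,315)-(210,270) just above the orange clip at (137,322)-(213,278), aligned along the slot to within about 1 mm. Lowering gently and watching the force.

```bash
python3 -m inch '-.01 0 .05 0 0 0 -1;0 0 .04 0 0 0 -1;0 0 .03 0 0 0 -1;0 0 .03 0 0 0 -1;0 0 0 0 0 0 -1;0 0 0 0 0 0 -1'; python3 -c "
from h import *
delta([.642,.0073,.114],-.127);print(robot.sense()['ft_torque'].round(2))"
```

```text
time_s: 23.55
tcp_pos: [0.642, 0.0073, 0.1277]
eef_rot: [-2.356, -2.078, 0.0]
force: [0.5, 0.1, -0.8]
opening: 0.152
finger_force: 77.9
shift [-0.    -0.     0.137] turnz 0.001 tilt xy [-0.  0. -1.] j [ 0.23  0.61 -0.4   1.65  0.28  0.94 -0.4 ] F [ 0.5  0.1 -0.8] open 0.152 ff 77.9 tcp [0.642  0.0073 0.1277]
[-0.    0.   -0.01]
```

```bash
python3 -m inch '0 0 .02 0 0 0 -1;0 0 .02 0 0 0 -1;0 0 .02 0 0 0 -1;0 0 0 0 0 0 -1;0 0 0 0 0 0 -1'; python3 -m inch '0 0 .02 0 0 0 -1;0 0 .02 0 0 0 -1;0 0 0 0 0 0 -1;0 0 0 0 0 0 -1'; python3 -c "
from h import *
delta([.642,.0073,.114],-.127);print(robot.sense()['ft_torque'].round(2))"
```

```text
time_s: 24.05
tcp_pos: [0.6421, 0.0072, 0.1219]
eef_rot: [2.356, 2.078, 0.0]
force: [-1.6, -0.6, 3.7]
opening: 0.15
finger_force: 78.3
time_s: 24.45
tcp_pos: [0.6421, 0.0072, 0.1179]
eef_rot: [2.356, 2.078, 0.0]
force: [-2.3, 0.2, 7.0]
opening: 0.151
finger_force: 78.8
shift [ 0.001 -0.001  0.039] turnz 0.001 tilt xy [ 0.  0. -1.] j [ 0.23  0.62 -0.4   1.66  0.29  0.92 -0.41] F [-2.3  0.2  7. ] open 0.151 ff 78.8 tcp [0.6421 0.0072 0.1179]
[-0.03  0.49 -0.02]
```

```bash
python3 -m inch '0 -.005 .02 0 0 0 -1;0 0 .01 0 0 0 -1;0 0 0 0 0 0 -1;0 0 0 0 0 0 -1'; python3 -m inch '0 0 .01 0 0 0 -1;0 0 0 0 0 0 -1;0 0 0 0 0 0 -1'
```

```text
time_s: 24.85
tcp_pos: [0.642, 0.0073, 0.1152]
eef_rot: [2.355, 2.078, 0.001]
force: [-0.2, -0.0, 8.8]
opening: 0.154
finger_force: 79.1
time_s: 25.15
tcp_pos: [0.642, 0.0073, 0.1143]
eef_rot: [2.355, 2.078, 0.001]
force: [-0.9, -1.1, 9.0]
opening: 0.149
finger_force: 79.4
```

```bash
python3 -m inch '0 0 .01 0 0 0 -1;0 0 0 0 0 0 -1;0 0 0 0 0 0 -1'; python3 -m inch '0 0 .01 0 0 0 -1;0 0 0 0 0 0 -1;0 0 0 0 0 0 -1'
```

```text
time_s: 25.45
tcp_pos: [0.6422, 0.0073, 0.1139]
eef_rot: [2.355, 2.077, 0.002]
force: [-4.0, -1.0, 17.7]
opening: 0.152
finger_force: 81.0
time_s: 25.75
tcp_pos: [0.6424, 0.0073, 0.1139]
eef_rot: [2.355, 2.077, 0.002]
force: [-8.9, -1.5, 30.9]
opening: 0.149
finger_force: 83.2
```

The hard rail is reached at TCP z = 0.114, as predicted for fully home, at 31 N. One check picture before handing in.

```bash
python3 -m inch '0 0 0 0 0 0 -1;0 0 0 0 0 0 -1;0 0 0 0 0 0 -1'
python3 - <<'E'
from h import *
s=snapshot("scene")["frame"][:,:,::-1]
cv2.imwrite("pics/fin.png",np.hstack([cv2.resize(s[y:y+80,x:x+80],(400,400),interpolation=cv2.INTER_CUBIC) for x,y in((320,180),(360,90))]))
E
```

```text
time_s: 26.05
tcp_pos: [0.6423, 0.0074, 0.1138]
eef_rot: [2.355, 2.077, 0.002]
force: [-8.8, -0.9, 30.7]
opening: 0.149
finger_force: 83.1
```

View pics/fin.png

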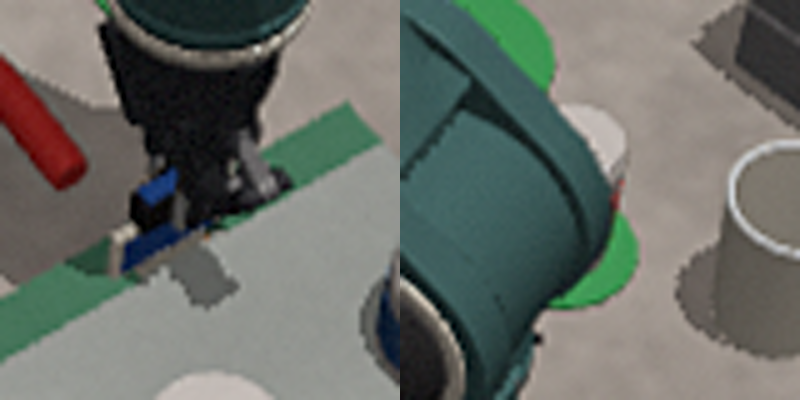

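The picture shows the plate seated on the rail at about (160,250) with the blade hidden in the slot. The tin, partly hidden by the arm, still stands upright on the mat at about (600,190). Handing in.

```bash
python3 -c "
from plant import robot
print(robot.sign_off())"
```

```text
the job is handed in; nothing more can be done
None
```

Job handed in (no verdict was returned): the hardener tin stands released on the small mat, and the blue holder is held pressed home in the slot at about 31 N, at 26 s on the robot's clock.

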